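# Release the one latched key on the microscope lamp box

### The job

On the white switch box beside the microscope, one of the four identical keys has been left latched down. Find it with light taps, never pushing any of the other keys deep in, then press it all the way down with the fingertips and let go so that it springs back up. At the end all four keys are up, and the things standing around the box are where they were.

Things in the scene. Friction and masses are not known exactly. Their poses are not given: they have to be found in the camera images.
- switchbox: white switch box, fixed to the desk, 100 mm deep (x) x 230 mm wide (y) x 45 mm high; origin at the centre of its underside, z up. Four keys stand in one row along its y axis, at y = -69, -23, 23 and 69 mm, x = 0
- key_a: one of four identical square push-push keys in a row on the switch box: fixed black collar 36 x 36 x 4 mm, origin at the collar's centre on the box's top face (45 mm above the desk), z up, y along the row. Its white cap, 26 x 26 mm, is centred over the origin; the cap's flat top is 16 mm above the origin when the key is up, about 12.8 mm when it is latched, 7 mm at the bottom stop. Neighbouring keys are 46 mm apart; which key sits in which place varies
- key_b: one of four identical square push-push keys in a row on the switch box: fixed black collar 36 x 36 x 4 mm, origin at the collar's centre on the box's top face (45 mm above the desk), z up, y along the row. Its white cap, 26 x 26 mm, is centred over the origin; the cap's flat top is 16 mm above the origin when the key is up, about 12.8 mm when it is latched, 7 mm at the bottom stop. Neighbouring keys are 46 mm apart; which key sits in which place varies
- key_c: one of four identical square push-push keys in a row on the switch box: fixed black collar 36 x 36 x 4 mm, origin at the collar's centre on the box's top face (45 mm above the desk), z up, y along the row. Its white cap, 26 x 26 mm, is centred over the origin; the cap's flat top is 16 mm above the origin when the key is up, about 12.8 mm when it is latched, 7 mm at the bottom stop. Neighbouring keys are 46 mm apart; which key sits in which place varies
- key_d: one of four identical square push-push keys in a row on the switch box: fixed black collar 36 x 36 x 4 mm, origin at the collar's centre on the box's top face (45 mm above the desk), z up, y along the row. Its white cap, 26 x 26 mm, is centred over the origin; the cap's flat top is 16 mm above the origin when the key is up, about 12.8 mm when it is latched, 7 mm at the bottom stop. Neighbouring keys are 46 mm apart; which key sits in which place varies
- key_a_top (a point): centre of the flat top of the moving cap of key_a; z above that body's origin, mm: 16 up, about 12.8 latched down, 7 at the bottom stop (travel 9). A spring resists with 3 N at the top of the travel, 5.7 N at the bottom; a latched key does not give below about 4 N. Push-push: pushed more than about 8 mm below up and let go, a key changes state (latched springs up, up stays latched); let go earlier it goes back
- key_b_top (a point): centre of the flat top of the moving cap of key_b; z above that body's origin, mm: 16 up, about 12.8 latched down, 7 at the bottom stop (travel 9). A spring resists with 3 N at the top of the travel, 5.7 N at the bottom; a latched key does not give below about 4 N. Push-push: pushed more than about 8 mm below up and let go, a key changes state (latched springs up, up stays latched); let go earlier it goes back
- key_c_top (a point): centre of the flat top of the moving cap of key_c; z above that body's origin, mm: 16 up, about 12.8 latched down, 7 at the bottom stop (travel 9). A spring resists with 3 N at the top of the travel, 5.7 N at the bottom; a latched key does not give below about 4 N. Push-push: pushed more than about 8 mm below up and let go, a key changes state (latched springs up, up stays latched); let go earlier it goes back
- key_d_top (a point): centre of the flat top of the moving cap of key_d; z above that body's origin, mm: 16 up, about 12.8 latched down, 7 at the bottom stop (travel 9). A spring resists with 3 N at the top of the travel, 5.7 N at the bottom; a latched key does not give below about 4 N. Push-push: pushed more than about 8 mm below up and let go, a key changes state (latched springs up, up stays latched); let go earlier it goes back
- slide_box: bystander, loose: closed white box for microscope slides, 95 x 85 x 30 mm, origin at the centre of its underside; stands at the box's left end
- specimen_jar: bystander, loose: upright glass jar with a white lid, 48 mm across, 60 mm high, origin at the centre of its underside; stands at the box's right end
- eyepiece_cap: bystander, loose: black round dust cap, 34 mm across, 20 mm high, origin at the centre of its underside; lies behind the box as seen from the robot

How it is judged:
By the outcome, as a careful person would: the job done as asked, in the order asked, and still so for the second after the job is handed in, with the robot touching nothing.
It also fails if it takes over 48 s, if anything falls off the work surface, if the arm or the gripper's body presses on something with over 40 N, if the wrist force passes 120 N, or if a joint passes its speed limit or range.

### The arm

A 6-joint arm with a two-finger parallel gripper is mounted at the origin on the work surface. World frame = base frame: x ahead of the robot, y to its left, z up, the work surface at z = 0. Lengths are in m, angles in rad, forces in N, time in s.
With the tool pointing down it reaches from about 0.375 to 0.9 m from the base axis. Payload 3.1 kg.
Tool frame: the origin (TCP) lies on the centre line of the jaws, within the pads' length; the fingertips stand 25 mm ahead of it and the grasp point (between the pads) lies 6 mm ahead of it; x points along the fingers, y is the direction in which the jaws open and shut, and the axes are right-handed (so a half turn about x gives the same grasp; the last joint's range is limited). The gripper opens to 87 mm and grips with 3 to 60 N. Pads are 19 mm wide; open, the fingers measure 117 mm over their backs; the gripper's body (75 mm by 190 mm) begins 51 mm behind the grasp point.
Start: joints at [-1.357, 0.527, 1.433, -0, 1.181, -0.178], TCP at [0.239, -0.578, 0.248] pointing down, gripper open.
Joint ranges: [-3.08, 3.08], [-0.75, 2.2], [0.22, 2.44], [-1.43, 4.57], [0, 2.65], [-2.85, 2.85]. Speed limits (rad/s): [2.79, 2.79, 3.14, 3.14, 3.14, 3.14].

### API

Orientations are given as a unit quaternion [x, y, z, w].
In Python, from rig import robot gives the robot as it stands. The module is installed in compiled form; this text tells all that it offers.
- The arm moves only by the tool move_arm, never from a script. Its argument "commands" is a list of rows, each a list of 5 numbers: the gripper's target within -1 to 1 (shut at 1, half-way at 0, fully open at -1), then the shift along the tool's x, y, z in mm, then the turn about the tool's x in degrees. A call has 1 to 8 rows; each row is the pose to reach, as a shift and turn from the pose commanded when the call began, along the tool's axes at that moment; what a row does not reach only later rows make up. A row lasts 1/12 s, in which the tool goes at most 41.7 mm and 7.16 degrees, less where a joint would pass 70% of its speed; a pose out of reach is approached as far as the arm can. A call with a gripper value outside its range is refused whole. The fingers move at their own pace and stop on an object; "newtons" is the grip in N (left out, the last holds). Time passes only in rows, so rows that repeat a pose let the fingers close. It gives the time, the measured TCP pose, the force and the opening at its end, in the units of the state.
- robot.get_obs(): the state, without advancing time (a new reading comes with each control period).
- robot.camera(name): name is "side" or "top" or "wrist"; returns a dict with "image" (480x640x3 uint8, red, green, blue), "fx", "fy", "cx", "cy" (pixels), "xyz" and "rotation" of the camera in the world; the wrist camera has in their place "tool_from_camera" (4x4, takes a point from camera to tool coordinates, whose origin is the TCP and whose axes are the tool frame's). Camera axes: x right, y down, z forward; pixel columns grow to the right and rows downward; lengths in m; the calibration is good to about 2 mm. A picture is of the moment at which its call begins: read the wrist's pose just before it. There is no depth.
- robot.hand_in(): hands the job in, once; it reports no verdict.
Trained networks look in a picture, given as the dict that the camera call returned (one of the last four; its "shot" number tells which), for a name from the list of things; names that differ only in an ending like _2 or _b are one class to them, and where a whole thing is asked for, a point or a joint stands for the part that bears it (a point fixed in the world has none). Each returns a list of dicts, best first, with "p" (0 to 1); they miss things now and then, are a little off and sometimes report something else, mostly with a low value. They report only what shows in the picture. A call takes as long as a camera call.
- robot.regions_of(picture, name): "pixels" (480x640 bool, what is visible of it) and "bbox" ([left, top, right, bottom] in pixels, round what is visible of it).
The state is a dict: "time": time; "q": joint angles; "joint_velocities": joint speeds; "joint_torque": joint torques, N m; "position": TCP position; "tool_rot": TCP orientation; "ft_force": force on the tool from outside, world axes, zero at the start; "moment": the same for the moment, N m; "grip_width": finger opening in m.
Only numpy, scipy, OpenCV 4.12 (cv2) and the standard library are available. Lean on these libraries where they do the work, as an engineer would, in place of code of your own. Each camera call takes 0.05 s, during which the arm holds its last target.

## Working session

There is one attempt and no reset: what is moved stays moved. The work goes in short steps, Python scripts to look and compute and a tool call to move; the robot and the scene stay as the last step left them, time stands still between calls to the robot, and variables do not carry over. Pictures are saved under pics/ and viewed, and the job is handed in when it is done.

Besides the shell and the picture viewer there is one more tool, called after "Emit:" by a JSON object that holds its "fn" and its "kwargs". move_arm: Moves the arm, as the interface text tells. Its arguments: {"type":"object","properties":{"commands":{"type":"array","items":{"type":"array","items":{"type":"number"}}},"newtons":{"type":"number"}},"required":["commands"]}

```bash
mkdir -p pics; python3 - <<'E'
from rig import robot
import cv2
o=robot.get_obs();print({k:o[k] for k in('time','position','tool_rot','ft_force','grip_width')})
for n in('top','side'):
    c=robot.camera(n);cv2.imwrite(f'pics/{n}0.png',c['image'][:,:,::-1])
    print(n,c['fx'],c['cx'],c['cy'],c['xyz'],c['rotation'])
    for k in('switchbox','key_a','slide_box','specimen_jar','eyepiece_cap'):
        print(k,[(round(r['p'],2),r['bbox']) for r in robot.regions_of(c,k)][:5])
E
```

```text
{'time': 0.0, 'position': array([ 0.23852967, -0.57696803,  0.24659424]), 'tool_rot': array([-0.69357349, -0.13837428,  0.69359453, -0.13687589]), 'ft_force': array([-0.20427641,  1.015842  , -1.11016268]), 'grip_width': 0.0865262521291}
top 499.04051366541654 314.7398481403814 236.7875640951003 [0.47710926 0.03663019 0.81322547] [ 0.71176001 -0.69642828  0.05836031 -0.07056491]
switchbox [(0.93, [308.0, 216.7, 461.9, 307.2])]
key_a [(0.82, [331.8, 241.1, 355.7, 268.8]), (0.8, [421.6, 258.7, 445.3, 283.5]), (0.71, [360.6, 248.7, 382.3, 269.0]), (0.63, [388.1, 247.8, 415.6, 277.3])]
slide_box [(0.93, [228.8, 203.7, 291.5, 269.9])]
specimen_jar [(0.6, [479.2, 255.6, 522.0, 286.1])]
eyepiece_cap [(0.68, [402.4, 206.6, 424.1, 224.1])]
side 590.5038796786121 308.28694307847485 242.85237629729045 [ 0.52589709 -0.63409462  0.78997126] [ 0.92876877 -0.02973278  0.01740558 -0.36905499]
switchbox [(0.62, [277.6, 246.8, 354.0, 383.1])]
key_a [(0.94, [297.9, 325.8, 322.1, 345.9]), (0.87, [308.8, 258.5, 330.3, 278.7]), (0.86, [299.5, 275.2, 327.4, 299.5]), (0.59, [298.8, 300.3, 325.1, 323.3])]
slide_box [(0.63, [299.0, 200.8, 361.6, 248.8])]
specimen_jar [(0.96, [297.1, 386.9, 331.6, 436.2]), (0.6, [299.5, 297.2, 326.0, 323.8]), (0.27, [301.8, 321.6, 323.1, 345.1])]
eyepiece_cap [(0.6, [354.2, 325.5, 379.3, 351.6])]
```

View pics/top0.png

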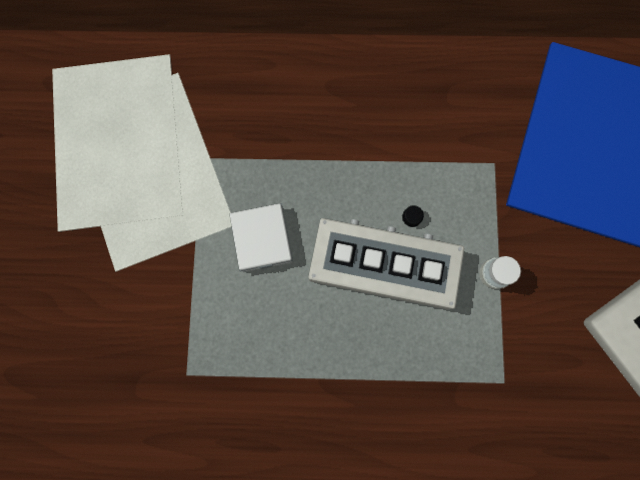

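View pics/side0.png

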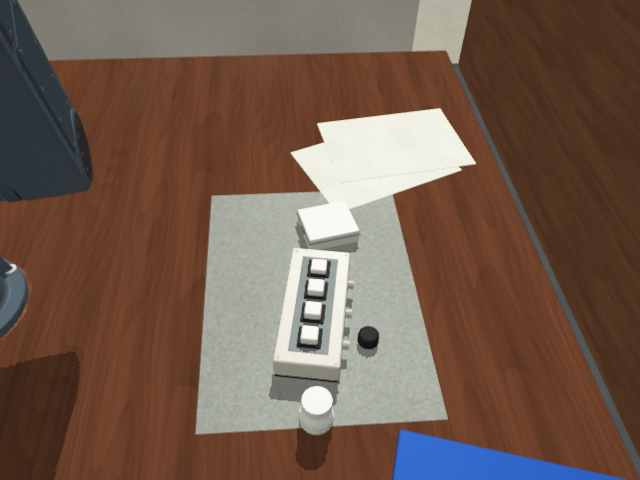

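```bash
cat > h.py <<'E'
import numpy as np,cv2
from scipy.spatial.transform import Rotation as R
from scipy.optimize import least_squares
def ray(c,u,v):
    d=R.from_quat(c['rotation']).apply([(u-c['cx'])/c['fx'],(v-c['cy'])/c['fy'],1]);return np.array(c['xyz']),d
def onz(c,u,v,z):
    p,d=ray(c,u,v);return p+d*(z-p[2])/d[2]
def proj(c,P):
    q=R.from_quat(c['rotation']).inv().apply(np.asarray(P)-c['xyz']);return np.c_[c['fx']*q[:,0]/q[:,2]+c['cx'],c['fy']*q[:,1]/q[:,2]+c['cy']]
E
python3 - <<'E'
from rig import robot
from h import *
o=robot.get_obs();r=R.from_quat(o['tool_rot']).as_matrix();print('toolaxes cols\n',r.round(3))
for n in('top','side'):
    c=robot.camera(n)
    rs=robot.regions_of(c,'key_a')[:4]
    g=c['image'].min(2)
    P=[]
    for q in rs:
        b=q['bbox'];x0,y0,x1,y1=[int(v) for v in b]
        m=np.zeros(g.shape,np.uint8);m[y0-2:y1+3,x0-2:x1+3]=1
        m=((g>(215 if n=='top' else 200))&(m>0)).astype(np.uint8)
        k,l,s,ce=cv2.connectedComponentsWithStats(m);i=1+s[1:,4].argmax()
        P.append((ce[i],s[i,4],onz(c,*ce[i],0.061)))
    P.sort(key=lambda a:a[2][1])
    for p in P:print(n,p[0].round(1),p[1],p[2].round(4))
    Q=np.array([p[2] for p in P]);print(np.linalg.norm(np.diff(Q,axis=0),axis=1),np.degrees(np.arctan2(*(Q[-1]-Q[0])[[1,0]])))
    for k in('slide_box','specimen_jar','eyepiece_cap'):
        b=robot.regions_of(c,k)[0]['bbox'];print(k,onz(c,(b[0]+b[2])/2,(b[1]+b[3])/2,0.03).round(3))
    cv2.imwrite(f'pics/{n}z.png',cv2.resize(c['image'][235:390,265:475][:,:,::-1] if n=='side' else c['image'][200:320,300:470][:,:,::-1],None,fx=4,fy=4,interpolation=2)[:600,:800])
    if n=='top':print('microscope?',onz(c,590,325,0.03))
E
```

```text
toolaxes cols
 [[-0.     0.382 -0.924]
 [ 0.    -0.924 -0.382]
 [-1.    -0.     0.   ]]Traceback (most recent call last):
  File "<stdin>", line 13, in <module>
ValueError: attempt to get argmax of an empty sequence
```

Threshold too high; use Otsu per key.

```bash
cat > loc.py <<'E'
from rig import robot
from h import *
for n in('top','side'):
    c=robot.camera(n)
    rs=robot.regions_of(c,'key_a')[:4]
    g=c['image'].min(2)
    P=[]
    for q in rs:
        b=q['bbox'];x0,y0,x1,y1=[int(v) for v in b]
        sub=np.ascontiguousarray(g[y0-1:y1+2,x0-1:x1+2]);t=175
        m=(sub>t).astype(np.uint8)
        k,l,s,ce=cv2.connectedComponentsWithStats(m);i=1+s[1:,4].argmax()
        ce=ce[i]+[x0-1,y0-1]
        P.append((ce,s[i,4],onz(c,*ce,0.061),sub.max()))
    P.sort(key=lambda a:a[2][1])
    for p in P:print(n,p[0].round(1),p[1],p[2].round(4),p[3])
    Q=np.array([p[2] for p in P]);print(np.linalg.norm(np.diff(Q,axis=0),axis=1),np.degrees(np.arctan2(*(Q[-1]-Q[0])[[1,0]])))
    for k in('slide_box','specimen_jar','eyepiece_cap'):
        r=robot.regions_of(c,k)
        if r: b=r[0]['bbox'];print(k,onz(c,(b[0]+b[2])/2,(b[1]+b[3])/2,0.03).round(3))
    cv2.imwrite(f'pics/{n}z.png',cv2.resize(c['image'][235:385,265:465][:,:,::-1] if n=='side' else c['image'][200:320,300:470][:,:,::-1],None,fx=4,fy=4,interpolation=2))
    if n=='top':print('microscope?',onz(c,590,325,0.03))
E
python3 loc.py
```

```text
top [432.  269.7] 237 [ 0.569  -0.1269  0.061 ] 207
top [402.1 263.7] 234 [ 0.5771 -0.0819  0.061 ] 208
top [372.2 257.8] 227 [ 0.5852 -0.0367  0.061 ] 207
top [342.4 252.1] 225 [0.593  0.0087 0.061 ] 207
[0.0457643  0.0458501  0.04605464] 79.96880986058028
slide_box [0.618 0.137 0.03 ]
specimen_jar [ 0.572 -0.238  0.03 ]
eyepiece_cap [ 0.659 -0.103  0.03 ]
microscope? [ 0.49268277 -0.37324484  0.03      ]
side [309.4 332.2] 231 [ 0.5696 -0.13    0.061 ] 246
side [312.8 307.6] 208 [ 0.5779 -0.0848  0.061 ] 246
side [315.7 284.6] 189 [ 0.5859 -0.0397  0.061 ] 246
side [319.3 262.5] 233 [0.5954 0.0068 0.061 ] 246
[0.04594137 0.0458167  0.0475038 ] 79.30721749617821
slide_box [0.623 0.125 0.03 ]
specimen_jar [ 0.569 -0.241  0.03 ]
eyepiece_cap [ 0.66  -0.125  0.03 ]
```

View pics/topz.png

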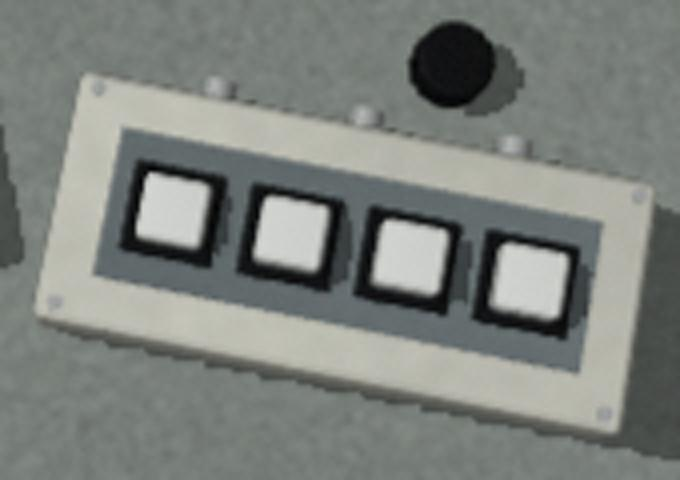

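View pics/sidez.png

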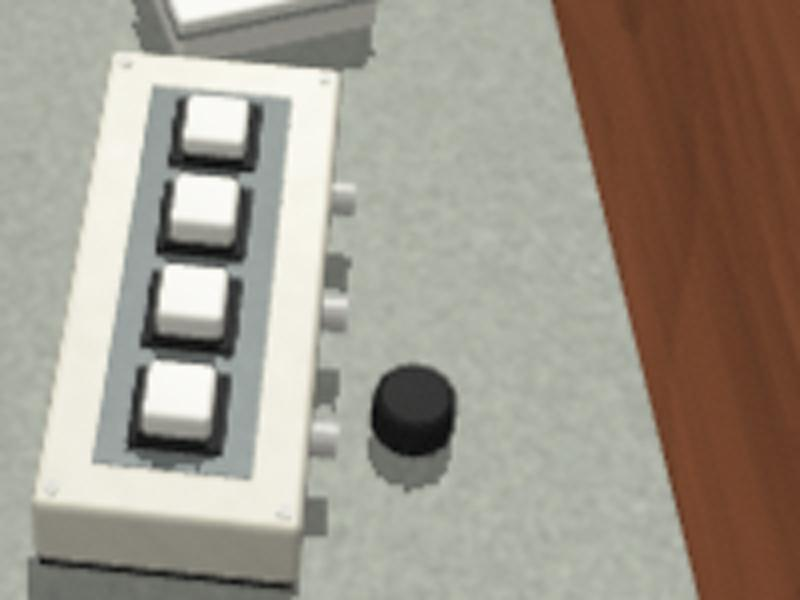

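```bash
python3 - <<'E'
from rig import robot
from h import *
c=robot.camera('wrist');cv2.imwrite('pics/w0.png',c['image'][:,:,::-1]);print(c['fx'],c['cx'],c['cy'],np.array(c['tool_from_camera']).round(3))
E
```

```text
392.7819756420207 320.86891431417325 242.3198215873092 [[-0.    -0.281  0.96  -0.138]
 [ 1.     0.     0.    -0.   ]
 [-0.     0.96   0.281 -0.077]
 [ 0.     0.     0.     1.   ]]
```

View pics/w0.png

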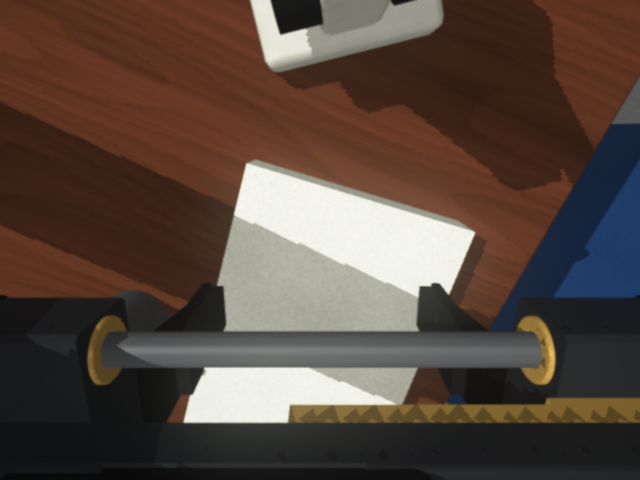

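```bash
python3 - <<'E'
from rig import robot
from h import *
o=robot.get_obs();c=robot.camera('wrist');T=np.array(c['tool_from_camera']);Rt=R.from_quat(o['tool_rot']).as_matrix()
for u,v in((272,72),(440,28),(252,0),(300,30),(248,162),(475,232)):
    d=Rt@(T[:3,:3]@[(u-c['cx'])/c['fx'],(v-c['cy'])/c['fy'],1]);p=Rt@T[:3,3]+o['position']
    for z in(0,.03):print(u,v,z,(p+d*(z-p[2])/d[2]).round(3))
c=robot.camera('top')
for u,v in((584,322),(639,280),(639,396)):
    for z in(0,.03):print('top',u,v,z,onz(c,u,v,z).round(3))
cv2.imwrite('pics/topm.png',cv2.resize(c['image'][240:440,480:640][:,:,::-1],None,fx=3,fy=3))
E
```

```text
272 72 0 [ 0.337 -0.489  0.   ]
272 72 0.03 [ 0.335 -0.493  0.03 ]
440 28 0 [ 0.428 -0.613  0.   ]
440 28 0.03 [ 0.418 -0.608  0.03 ]
252 0 0 [ 0.385 -0.453  0.   ]
252 0 0.03 [ 0.379 -0.46   0.03 ]
300 30 0 [ 0.379 -0.5    0.   ]
300 30 0.03 [ 0.374 -0.503  0.03 ]
248 162 0 [ 0.253 -0.495  0.   ]
248 162 0.03 [ 0.258 -0.499  0.03 ]
475 232 0 [ 0.275 -0.732  0.   ]
475 232 0.03 [ 0.278 -0.717  0.03 ]
top 584 322 0 [ 0.498 -0.38   0.   ]
top 584 322 0.03 [ 0.497 -0.364  0.03 ]
top 639 280 0 [ 0.567 -0.473  0.   ]
top 639 280 0.03 [ 0.564 -0.454  0.03 ]
top 639 396 0 [ 0.386 -0.456  0.   ]
top 639 396 0.03 [ 0.39  -0.438  0.03 ]
```

View pics/topm.png

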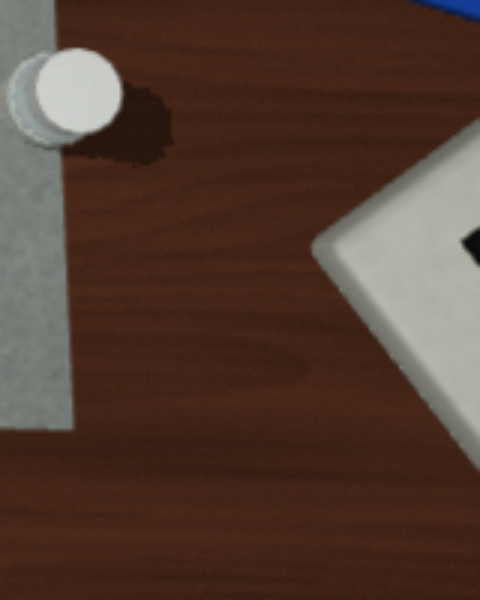

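Emit:
{"fn": "move_arm", "kwargs": {"commands": [[1,0,-35,0,0],[1,0,-75,0,0],[1,0,-115,0,0],[1,0,-150,0,0],[1,0,-185,0,0],[1,0,-185,0,0]], "newtons": 20}}

```text
time: 1.85
position: [0.1663, -0.3974, 0.2464]
tool_rot: [0.694, 0.142, -0.693, 0.133]
ft_force: [0.1, 1.1, 0.2]
grip_width: 0.0551
```

Emit:
{"fn": "move_arm", "kwargs": {"commands": [[1,0,-8,-34,0],[1,0,-16,-68,0],[1,0,-24,-102,0],[1,0,-33,-136,0],[1,0,-41,-170,0],[1,0,-49,-203,0]]}}

```text
time: 2.35
position: [0.3384, -0.2829, 0.2479]
tool_rot: [0.694, 0.137, -0.693, 0.138]
ft_force: [-0.2, -0.3, -0.7]
grip_width: 0.0146
```

Emit:
{"fn": "move_arm", "kwargs": {"commands": [[1,0,-29,-32,0],[1,0,-57,-64,5],[1,0,-86,-96,11],[1,0,-112,-128,17],[1,0,-137,-157,23],[1,0,-137,-157,29],[1,0,-137,-157,33],[1,0,-137,-157,33]]}}

```text
time: 3.02
position: [0.4304, -0.0961, 0.2478]
tool_rot: [0.704, -0.064, -0.704, -0.064]
ft_force: [-0.8, 0.1, -1.1]
grip_width: 0.0007
```

```bash
cat > to.py <<'E'
import sys
from rig import robot
from h import *
o=robot.get_obs();M=R.from_quat(o['tool_rot']).as_matrix();print(o['position'].round(4),'\n',M.round(4),'ydir',np.degrees(np.arctan2(M[1,1],M[0,1])))
K=[(.569,-.1285),(.5775,-.0833),(.5855,-.038),(.594,.0075)]
for k in K: print((M.T@(np.r_[k,.116]-o['position'])*1000).round(1))
E
python3 to.py
```

```text
[ 0.4304 -0.0961  0.2478] 
 [[ 5.000e-04 -1.811e-01 -9.835e-01]
 [-3.000e-04 -9.835e-01  1.811e-01]
 [-1.000e+00  2.000e-04 -6.000e-04]] ydir -100.43501898154359
[ 131.8    6.7 -142.1]
[ 131.8  -39.3 -142.2]
[ 131.8  -85.3 -141.9]
[ 131.8 -131.6 -142. ]
```

Move above the rightmost key, tips 30 mm above the raised cap's height.

Emit:
{"fn": "move_arm", "kwargs": {"commands": [[1,15,1,-30,0],[1,35,2,-65,0],[1,60,4,-100,0],[1,90,6,-125,0],[1,115,7,-142,0],[1,132,7,-142,0],[1,132,7,-142,0],[1,132,7,-142,0]]}}

```text
time: 3.68
position: [0.567, -0.1304, 0.1145]
tool_rot: [-0.703, 0.065, 0.705, 0.065]
ft_force: [0.3, 0.3, 0.3]
grip_width: 0.0004
```

```bash
python3 to.py; python3 - <<'E'
from rig import robot
from h import *
for n in('side','wrist','top'):
    c=robot.camera(n);im=c['image'][:,:,::-1]
    if n=='side': im=cv2.resize(im[200:400,200:440],None,fx=3,fy=3)
    cv2.imwrite(f'pics/{n}1.png',im)
E
```

```text
[ 0.567  -0.1304  0.1145] 
 [[-3.200e-03 -1.828e-01 -9.831e-01]
 [ 1.300e-03 -9.832e-01  1.828e-01]
 [-1.000e+00 -7.000e-04  3.400e-03]] ydir -100.5328201452224
[-1.5 -2.2 -1.6]
[ -1.5 -48.2  -1.7]
[ -1.5 -94.2  -1.3]
[  -1.4 -140.5   -1.3]
```

View pics/side1.png

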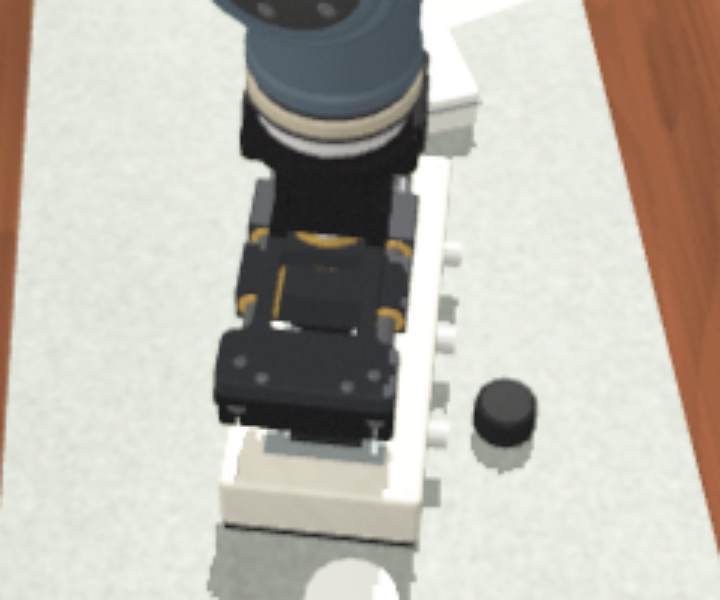

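View pics/wrist1.png

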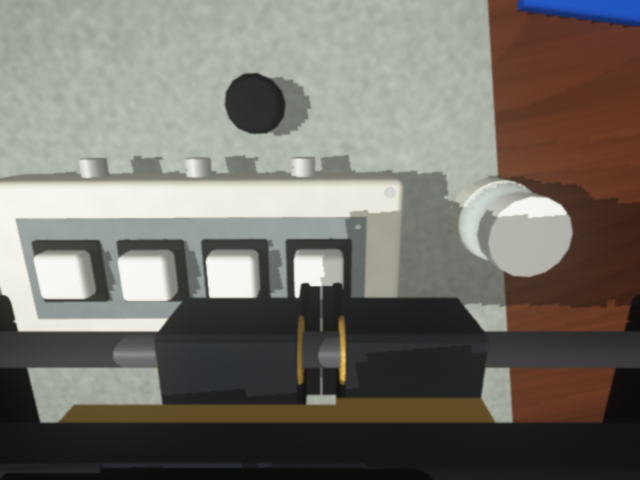

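Emit:
{"fn": "move_arm", "kwargs": {"commands": [[1,10,0,0,0],[1,20,0,0,0],[1,24,0,0,0],[1,24,0,0,0],[1,24,0,0,0]]}}

```text
time: 4.25
position: [0.5677, -0.1299, 0.0911]
tool_rot: [-0.704, 0.065, 0.704, 0.065]
ft_force: [-0.5, 0.0, 0.0]
grip_width: 0.0006
```

```bash
cat > rd.py <<'E'
from rig import robot
import numpy as np
P=[];F=[]
for i in range(5):
    robot.camera('top');o=robot.get_obs();P.append(o['position']);F.append(o['ft_force'])
print(o['time'],np.mean(P,0).round(4),np.std(P,0).round(4),np.mean(F,0).round(2),np.std(F,0).round(2))
E
python3 rd.py
```

```text
4.5 [ 0.5682 -0.1302  0.0917] [0.0001 0.     0.0002] [ 0.41 -0.22  0.04] [0.59 0.97 0.41]
```

Emit:
{"fn": "move_arm", "kwargs": {"commands": [[1,4,0,0,0],[1,6,0,0,0],[1,8,0,0,0],[1,8,0,0,0],[1,8,0,0,0]]}}

```text
time: 4.92
position: [0.5683, -0.1302, 0.0838]
tool_rot: [0.704, -0.065, -0.704, -0.065]
ft_force: [1.0, 0.4, 3.4]
grip_width: 0.0003
```

```bash
python3 rd.py
```

```text
5.1667 [ 0.5683 -0.1303  0.0838] [0. 0. 0.] [ 0.26 -0.05  3.73] [0.38 0.39 0.39]
```

Emit:
{"fn": "move_arm", "kwargs": {"commands": [[1,-14,0,0,0],[1,-14,-25,0,0],[1,-14,-48,0,0],[1,-10,-48,0,0],[1,-4,-48,0,0],[1,0,-48,0,0],[1,0,-48,0,0],[1,0,-48,0,0]]}}

```text
time: 5.83
position: [0.5764, -0.0833, 0.0832]
tool_rot: [-0.704, 0.065, 0.705, 0.066]
ft_force: [0.2, 2.2, 4.4]
grip_width: 0.0005
```

```bash
python3 rd.py
```

```text
6.0833 [ 0.5764 -0.0833  0.0836] [0.     0.     0.0001] [-0.58  2.53  3.47] [0.48 0.68 0.15]
```

Emit:
{"fn": "move_arm", "kwargs": {"commands": [[1,-14,0,0,0],[1,-14,-23,0,0],[1,-14,-46,0,0],[1,-10,-46,0,0],[1,-4,-46,0,0],[1,0,-46,0,0],[1,0,-46,0,0],[1,0,-46,0,0]]}}

```text
time: 6.75
position: [0.5854, -0.0382, 0.0833]
tool_rot: [0.704, -0.065, -0.704, -0.066]
ft_force: [1.4, 3.7, 4.4]
grip_width: 0.0007
```

```bash
python3 rd.py
```

```text
7.0 [ 0.5854 -0.0382  0.0837] [0.     0.     0.0001] [0.39 2.79 3.51] [0.36 0.46 0.37]
```

Emit:
{"fn": "move_arm", "kwargs": {"commands": [[1,-14,0,0,0],[1,-14,-23,0,0],[1,-14,-46,0,0],[1,-10,-46,0,0],[1,-4,-46,0,0],[1,0,-46,0,0],[1,0,-46,0,0],[1,0,-46,0,0]]}}

```text
time: 7.67
position: [0.5931, 0.0068, 0.0831]
tool_rot: [-0.703, 0.065, 0.705, 0.065]
ft_force: [0.1, 0.6, -0.5]
grip_width: 0.0004
```

```bash
python3 rd.py
```

```text
7.9167 [0.5935 0.0067 0.0834] [0.0001 0.0001 0.0001] [-0.12 -0.06 -0.05] [0.53 0.69 0.36]
```

Emit:
{"fn": "move_arm", "kwargs": {"commands": [[1,2,0,0,0],[1,4,0,0,0],[1,6,0,0,0],[1,7,0,0,0],[1,7,0,0,0],[1,7,0,0,0]]}}

```text
time: 8.42
position: [0.5939, 0.007, 0.0774]
tool_rot: [0.704, -0.065, -0.704, -0.065]
ft_force: [-1.1, -1.3, 7.1]
grip_width: 0.0004
```

```bash
python3 rd.py
```

```text
8.6667 [0.5939 0.007  0.0774] [0. 0. 0.] [-2.04 -1.3   7.33] [0.49 0.53 0.6 ]
```

Emit:
{"fn": "move_arm", "kwargs": {"commands": [[1,1,0,0,0],[1,2,0,0,0],[1,2,0,0,0],[1,2,0,0,0]]}}

```text
time: 9.0
position: [0.594, 0.007, 0.0773]
tool_rot: [0.705, -0.065, -0.704, -0.064]
ft_force: [-4.9, -0.9, 19.0]
grip_width: 0.0006
```

```bash
python3 rd.py
```

```text
9.25 [0.5939 0.007  0.0773] [0. 0. 0.] [-4.91 -1.35 18.73] [0.48 0.66 0.22]
```

Hard against the stop. Release, then re-tap lightly at the same depth as before (now expect about 3.7 N).

Emit:
{"fn": "move_arm", "kwargs": {"commands": [[1,-4,0,0,0],[1,-12,0,0,0],[1,-24,0,0,0],[1,-24,0,0,0],[1,-24,0,0,0],[1,-24,0,0,0]]}}

```text
time: 9.75
position: [0.5934, 0.0077, 0.0983]
tool_rot: [-0.704, 0.065, 0.704, 0.065]
ft_force: [-0.4, -0.1, 0.3]
grip_width: 0.0001
```

Emit:
{"fn": "move_arm", "kwargs": {"commands": [[1,6,0,0,0],[1,10,0,0,0],[1,13,0,0,0],[1,15,0,0,0],[1,15,0,0,0],[1,15,0,0,0]]}}

```text
time: 10.25
position: [0.5931, 0.0076, 0.0834]
tool_rot: [-0.704, 0.065, 0.705, 0.065]
ft_force: [-1.0, 0.1, 3.0]
grip_width: 0.0005
```

```bash
python3 rd.py
```

```text
10.5 [0.5931 0.0076 0.0836] [0. 0. 0.] [-1.93  0.74  3.59] [0.58 0.42 0.38]
```

Now 3.6 N at the same height: the key is up. Lift and withdraw.

Emit:
{"fn": "move_arm", "kwargs": {"commands": [[1,-15,0,0,0],[1,-45,0,0,0],[1,-85,0,0,0],[1,-120,0,0,0],[1,-150,10,35,0],[1,-160,10,75,0],[1,-160,10,115,0],[1,-160,10,140,0]]}}

```text
time: 11.17
position: [0.4513, 0.0238, 0.2443]
tool_rot: [0.704, -0.065, -0.704, -0.065]
ft_force: [-0.3, -0.7, 0.0]
grip_width: 0.0002
```

```bash
python3 loc.py; python3 rd.py; python3 - <<'E'
from rig import robot
import cv2
cv2.imwrite('pics/top2.png',robot.camera('top')['image'][:,:,::-1]);cv2.imwrite('pics/side2.png',robot.camera('side')['image'][:,:,::-1])
E
```

```text
top [432.1 269.6] 251 [ 0.5691 -0.127   0.061 ] 221
top [402.1 263.7] 247 [ 0.5771 -0.0819  0.061 ] 222
top [372.3 257.8] 241 [ 0.5852 -0.0369  0.061 ] 222
top [342.6 251.8] 239 [0.5934 0.0084 0.061 ] 223
[0.04578912 0.04576034 0.04597927] 79.82092143165171
slide_box [0.619 0.139 0.03 ]
specimen_jar [ 0.572 -0.237  0.03 ]
eyepiece_cap [ 0.659 -0.107  0.03 ]
microscope? [ 0.49268277 -0.37324484  0.03      ]
side [309.4 332.2] 231 [ 0.5696 -0.13    0.061 ] 247
side [312.8 307.6] 208 [ 0.5779 -0.0848  0.061 ] 246
side [315.7 284.7] 186 [ 0.5859 -0.0399  0.061 ] 246
side [318.8 260.8] 254 [0.5948 0.0105 0.061 ] 246
[0.04594137 0.04563289 0.05119059] 79.80124743626298
slide_box [ 0.575 -0.111  0.03 ]
specimen_jar [ 0.57 -0.24  0.03]
eyepiece_cap [ 0.661 -0.125  0.03 ]
11.9167 [0.4547 0.0232 0.2433] [0.0002 0.0001 0.    ] [ 0.24 -0.01  0.01] [0.17 0.29 0.53]
```

View pics/top2.png

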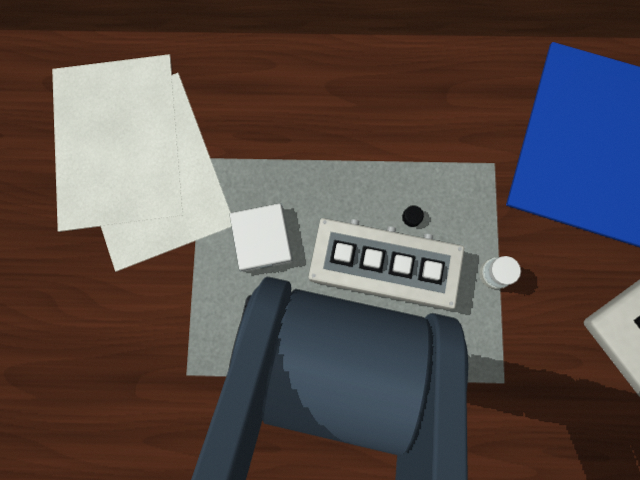

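View pics/side2.png

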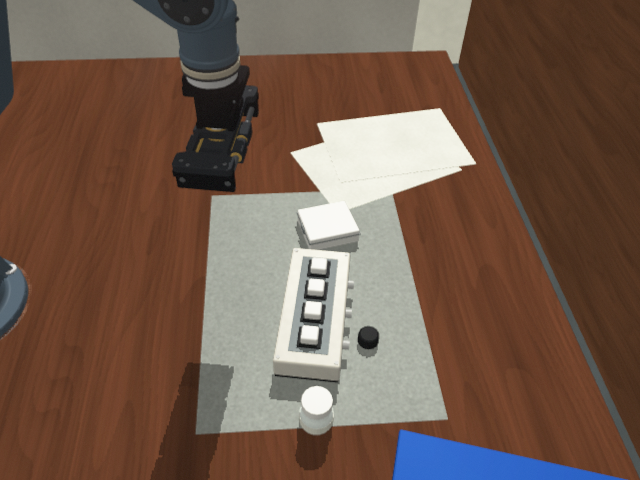

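Both views show the four keys up. In the top view they sit at about (432,270), (402,264), (372,258) and (342,252). The leftmost cap shifted 1.7 px in the side view, which fits it having risen. The slide box, jar and dust cap are where they were, and the arm is clear of everything.

```bash
python3 -c "
from rig import robot
print(robot.hand_in())"
```

```text
the job is handed in; nothing more can be done
None
```

The latched key was the leftmost one seen from the robot. I pressed it to its stop and let go; it sprang back up, and I handed the job in at about 12 s.

- **Finding it:** I tapped each key about 2.3–2.6 mm below the height of a raised cap. The other three pushed back with 3.5–3.7 N, as raised keys should, and were never pushed deeper than that. The leftmost gave no force at that height.
- **Pressing it:** It bottomed out with the fingertips at about z = 52 mm, where the force rose to 19 N with no further travel.
- **Checks after release:** A light tap on it at the same height as before then gave 3.6 N, so it is up.
- **Final pictures:** All four keys show up. The slide box, jar and dust cap match the first pictures, and the arm is clear with no force on it.

**Disagreements:**
- The final side-camera network placed the slide box on the switch box (about x 0.575, y -0.111). I took that as a false detection, because the top camera and both pictures show it unmoved.
- The top camera's dust cap and slide box readings differed by 4 mm and about 2 mm from the first ones. I took this as detector scatter, as neither had visibly moved.
- The taps on the two middle keys also showed about 2.5 N sideways, probably fingertip friction.

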